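Fit the guard and hold a bonded joint under proof load

ROBOT

A 7-joint arm with a two-finger parallel gripper is mounted at the origin on the work surface. World frame = base frame: x ahead of the robot, y to its left, z up, the work surface at z = 0. Lengths are in m, angles in degrees, forces in N, time in s.
With the tool pointing down it reaches from about 0.425 to 0.875 m from the base axis. Payload 4.7 kg.
Tool frame: the origin (TCP) lies between the finger pads; the fingertips stand 8 mm ahead of it and the grasp point (between the pads) lies 11 mm behind it; z points along the fingers, y is the line along which they close (so a half turn about z gives the same grasp; the last joint's range is limited). The gripper opens to 87 mm and grips with 3 to 60 N. Pads are 19 mm wide; open, the fingers measure 117 mm over their backs; the gripper's body (75 mm by 190 mm) begins 51 mm behind the grasp point.
Start: joints at [-70.697, 18.392, -4.016, 83.108, 1.295, 78.541, -3.26], TCP at [0.206, 0.616, 0.231] pointing down, gripper open.
Joint ranges: [-163.93, 163.93], [-17.29, 119.83], [-79.2, 71.16], [3.27, 140.29], [-89.18, 269.18], [5.43, 117.66], [-154.24, 154.24]. Speed limits (degrees/s): [147.25, 147.25, 180, 180, 180, 180, 180].

INTERFACE

Orientations are given as [roll, pitch, yaw] about the fixed x, y, z axes, in that order (R = Rz(yaw) Ry(pitch) Rx(roll)).
In Python, from cell import env, viewer gives the robot as it stands. The module is installed in compiled form; this text tells all that it offers.
- The arm moves only by the tool arm_command, never from a script. Its argument "series" is a list of rows, each a list of 2 entries, a list of its own where there are three numbers: the shift along the tool's x, y, z in mm, then the turn about the tool's z in rad. A call has exactly 5 rows; each row is the pose to reach, as a shift and turn from the pose commanded when the call began, along the tool's axes at that moment; what a row does not reach only later rows make up. A row lasts 1/10 s, in which the tool goes at most 50 mm and 8.59 degrees, less where a joint would pass 70% of its speed; a pose out of reach is approached as far as the arm can. A call with a gripper value outside its range is refused whole. "grip" is the gripper command: -1 is fully open, 1 is shut, values between are in proportion, set as the call begins (left out, the last holds). The fingers move at their own pace and stop on an object; "grip_force" is the grip in N (left out, the last holds). Time passes only in rows, so rows that repeat a pose let the fingers close, or fill a call up. It gives the time, the measured TCP pose, the force, the opening and the grip force at its end, in the units of the state.
- env.get_obs(): the state, without advancing time (a new reading comes with each control period).
- viewer.read_camera(name): name is "scene" or "side" or "wrist"; returns (picture, depth): 400x640x3 uint8, blue, green, red; 400x640 float32, m along the optical axis (not along the pixel's ray), 0 where there is no reading.
- viewer.calibration(name): a dict with "K" (3x3 intrinsics, pixels), "T" (4x4, takes a point from camera to world coordinates); the wrist camera has in their place "hand_eye" (4x4, takes a point from camera to tool coordinates, whose origin is the TCP and whose axes are the flange's). Camera axes: x right, y up, looking along -z (the intrinsics and any distortion apply to the point x, -y, -z); pixel columns grow to the right and rows downward; lengths in m; the calibration is good to about 2 mm. The wrist camera is an equidistant fisheye: a pixel r from the principal point sees the ray r / f radians off the axis. A picture is of the moment at which its call begins: read the wrist's pose just before it. calibration takes no time and is no camera call.
- env.sign_off(): hands the job in; it is judged then, once.
The state is a dict: "time_s": time; "qpos": joint angles; "joint_velocities": joint speeds; "effort": joint torques, N m; "tool_pos": TCP position; "tool_rot": TCP orientation; "force": force on the tool from outside, world axes, zero at the start; "wrist_torque": the same for the moment, N m; "grip_width": finger opening in m; "grasp_force": force on a finger pad.
Only numpy, scipy, OpenCV 4.12 (cv2) and the standard library are available. Lean on these libraries where they do the work, as an engineer would, in place of code of your own. Each camera call takes 0.05 s, during which the arm holds its last target. There are 200 camera calls.

TASK

Take the orange guard panel from the pale wooden stand, slide it upright into the slot along the near side of the pull fixture, right down to the bottom, and let it go. Then pull the fixture's blue spring-return handle out until its black pointer stands over the red mark, and keep it there: finish while still holding the handle at the mark, because it springs back when released. Leave the grey plate and the other loose things where they are.

Things in the scene. Friction and masses are not known exactly. Their poses are not given: they have to be found in the camera images.
- guard_center (a point): Centre of the loose orange guard panel, a rigid slab 10 mm thick (its x axis) x 110 mm long (y) x 90 mm high (z), about 0.13 kg. This point is 45 mm above its lower edge. It starts upright in one of the stand's two grooves. It is symmetric: either face may point either way.
- plate_center (a point): Centre of the grey plate (a bystander), 10 x 110 x 60 mm high, upright in the stand's other groove.
- stand: Fixed pale wooden stand, 150 (x) x 130 (y) x 32 mm high, origin at the centre of its underside. Two grooves 14 mm wide run along its y axis, 39 mm either side of its centre line, open at the ends, groove floor 12 mm up. Guard and plate stand in them, their long sides along the stand's y axis.
- slot_floor (a point): Middle of the floor of the guard slot on the fixed pull fixture, 15 mm above the bench. Axes are those of the fixture: x across the slot (slot 12.6 mm wide, bevelled lips), y along it (114 mm long, closed at both ends), z up. The rim is 22 mm above the floor. The guard, fully home, stands on the floor with its centre 45 mm above this point. The fixture's specimen line (tops at most 97 mm above the bench) runs parallel to the slot 70 mm from it at +x.
- drawbar (a joint): Travel of the fixture's drawbar, in m: 0 sprung home, grows as it is pulled out along the fixture's -y axis (the slot's -y), end stop at 0.085. A spring pulls it home: about 3 N at 0 rising by 1.2 N per cm, plus slight friction.
- handle_grip (a point): Grip point in the drawbar's blue upright handle with a white band: a flat block 14 mm thick along the pull axis (fixture y), 44 mm wide (fixture x), whose top is 15 mm above this point, about 120 mm above the bench. Best pinched from above across its thickness: there are 31 mm free between it and the bearing block (top 97 mm above the bench with its screw) at home. Axes are those of the fixture.
- pointer (a point): On the thin black pointer that is fixed to the handle and moves with it, 4 mm wide, 32 mm above the bench, reaching towards the fixture's +x over the scale. Axes are those of the fixture.
- red_mark (a point): Top of the red mark, a 5 mm wide red bar across the white scale below the pointer, fixed, with a red block at its +x end, 24.5 mm above the bench. The pointer is at the mark when both have the same y along the fixture (the drawbar must move out by 38 to 62 mm). Axes are those of the fixture.
- collar: White plastic collar, 38 mm across, 22 mm high, standing loose on the fixture's base plate (bystander).
- ferrule: Brass ferrule, 22 mm across, 40 mm high, standing loose on the fixture's base plate (bystander).
- resin: Amber jar with black lid, 56 mm across, 75 mm high, beside the stand (bystander).
- driver: Screwdriver lying on the bench near the robot (bystander).
- cup: Blue cup, 72 mm across, 80 mm high (bystander).
- tray: Grey open tray, 100 x 140 x 35 mm high, beyond the fixture (bystander).
There are look-alikes about, which are no part of the job. Of the things like the part that bears guard_center, leave any that is purple; of the rest the larger one is meant.

How it is judged (in metres and radians):
On the way, in this order (a step that is already met when the one before it is completed fails the run):
1. the guard stands fully home in its slot, let go, with the drawbar still home (x of guard_center in the frame of slot_floor between -0.004 and 0.004 m and y of guard_center in the frame of slot_floor between -0.006 and 0.006 m and z of guard_center in the frame of slot_floor below 0.0485 m and angle between guard_center's own z axis and vertical below 0.12 rad and angle between the x axis of guard_center and the x axis of slot_floor, either way round below 0.1 rad and contact force between guard and the fingers below 0.3 N and value of joint drawbar below 0.012 m), for 0.2 s.
2. the drawbar is held out with its pointer at the red mark (y of pointer in the frame of red_mark between -0.005 and 0.005 m and contact force between drawbar and the fingers above 2 N), for 0.5 s.
At the end, for the whole second after the job is handed in: The guard stands upright in its slot, let go, within 3.5 mm of the slot's floor; the pointer is within 5 mm of the red mark along the pull axis, at rest, and the fingers are holding the handle there (all of step 2 and x of guard_center in the frame of slot_floor between -0.004 and 0.004 m and y of guard_center in the frame of slot_floor between -0.006 and 0.006 m and z of guard_center in the frame of slot_floor below 0.0485 m and angle between guard_center's own z axis and vertical below 0.12 rad and angle between the x axis of guard_center and the x axis of slot_floor, either way round below 0.1 rad and contact force between guard and the fingers below 0.3 N and velocity of joint drawbar between -0.01 and 0.01 m/s); the arm keeps its last pose, push and grip.
It fails at once if the grey plate is moved by more than 30 mm (distance of plate_center from where it was at the start of the episode above 0.03 m).
It fails at once if another loose thing (collar, ferrule, jar, screwdriver, cup, tray) is moved by more than 30 mm (distance of any of collar, ferrule, resin, driver, cup, tray from where it was at the start of the episode above 0.03 m).
It also fails if it takes over 51 s, if anything falls off the work surface, if the arm or the gripper's body presses on something with over 40 N, if the wrist force passes 120 N, or if a joint passes its speed limit or range.

## Working session

There is one attempt and no reset: what is moved stays moved. The work goes in short steps, Python scripts to look and compute and a tool call to move; the robot and the scene stay as the last step left them, time stands still between calls to the robot, and variables do not carry over. Pictures are saved under pics/ and viewed, at most 10 in all, crops included, and the job is handed in when it is done.

Besides the shell and the picture viewer there is one more tool, called after "Request:" in YAML: its name, and indented under it one key for each argument. arm_command: Moves the arm, as the interface text tells. Its arguments: {"type":"object","properties":{"series":{"type":"array"},"grip":{"type":"number"},"grip_force":{"type":"number"}},"required":["series"]}

```bash
mkdir -p pics
cat > h.py <<'E'
import numpy as np, cv2
from cell import env, viewer
def shot(n,tag):
    im,d=viewer.read_camera(n); cv2.imwrite(f'pics/{tag}.png',im); np.save(f'pics/{tag}.npy',d); return im,d
def cloud(n,d):
    c=viewer.calibration(n);K=np.array(c['K']);T=np.array(c['T'])
    v,u=np.mgrid[:400,:640]
    p=np.stack([(u-K[0,2])/K[0,0]*d,-(v-K[1,2])/K[1,1]*d,-d],-1)
    return p@T[:3,:3].T+T[:3,3]
E
python3 - <<'E'
from h import *
o=env.get_obs()
print({k:np.round(v,4) for k,v in o.items()})
for n in('scene','side'):
    im,d=shot(n,n); c=viewer.calibration(n); print(n,{k:np.round(v,3) for k,v in c.items()})
    P=cloud(n,d); np.save(f'pics/{n}_P.npy',P)
E
```

```text
{'time_s': np.float64(0.0), 'qpos': array([-70.6986,  18.4377,  -4.016 ,  83.1757,   1.2976,  78.5408,
        -3.2614]), 'joint_velocities': array([ 0.0485, -0.1029,  0.0203,  0.1077,  0.0358,  0.0634, -0.0099]), 'effort': array([ 6.00000e-04, -4.91285e+01, -4.03300e-01, -3.12522e+01,
       -6.38000e-02,  4.39000e-02,  2.00000e-04]), 'tool_pos': array([0.2061, 0.6159, 0.2295]), 'tool_rot': array([-1.798911e+02,  8.200000e-03,  1.615079e+02]), 'force': array([-0.5212,  0.3815, -0.0715]), 'wrist_torque': array([ 0.0214,  0.0051, -0.0036]), 'grasp_force': np.float64(0.0), 'grip_width': np.float64(0.0872)}
scene {'K': array([[456.542,   0.   , 313.556],
       [  0.   , 456.542, 210.014],
       [  0.   ,   0.   ,   1.   ]]), 'T': array([[ 0.429, -0.506,  0.748,  1.544],
       [ 0.903,  0.237, -0.358, -0.439],
       [ 0.004,  0.829,  0.559,  0.818],
       [ 0.   ,  0.   ,  0.   ,  1.   ]])}
side {'K': array([[404.311,   0.   , 319.204],
       [  0.   , 404.311, 200.712],
       [  0.   ,   0.   ,   1.   ]]), 'T': array([[ 0.966,  0.193, -0.171,  0.356],
       [-0.258,  0.762, -0.594, -0.664],
       [ 0.016,  0.618,  0.786,  1.02 ],
       [ 0.   ,  0.   ,  0.   ,  1.   ]])}
```

View pics/scene.png

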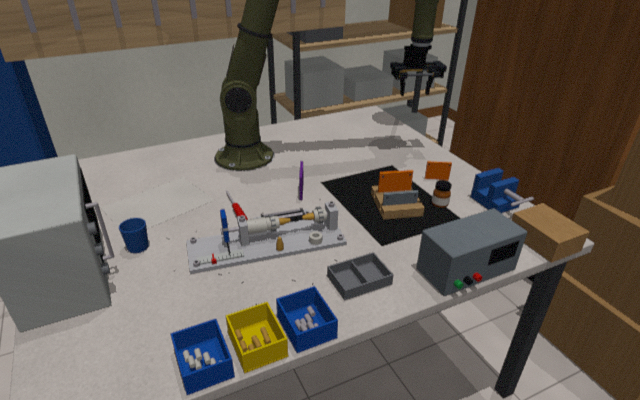

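View pics/side.png

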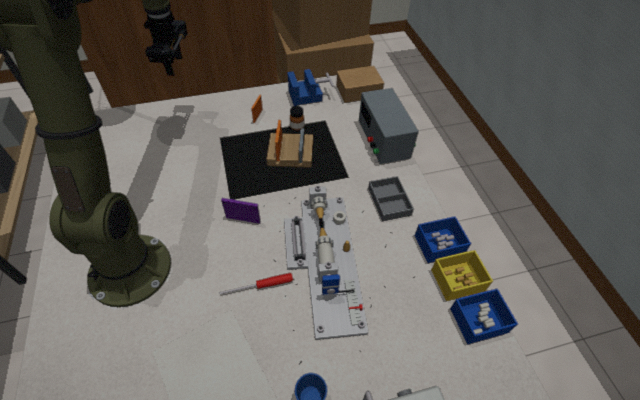

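Candidates are the orange panel in the stand (scene 396,181 / side 279,142), a smaller orange panel on the bench (scene 438,170 / side 257,108) and a purple one (scene 301,180 / side 241,210). I choose the one in the stand. The fixture lies at side ~(325,260), with its slot on the robot side at (297,240). Next is a close crop to check this choice.

Run:
```python
from h import *
im=cv2.imread('pics/side.png')
a=cv2.resize(im[115:185,240:340],None,fx=4,fy=4,interpolation=cv2.INTER_CUBIC)
b=cv2.resize(im[180:340,275:375],None,fx=3.75,fy=3.75,interpolation=cv2.INTER_CUBIC)
c=np.zeros((600,780,3),np.uint8); c[:280,:400]=a; c[:,400:775]=b[:600]; cv2.imwrite('pics/crop1.png',c)
for n in('scene','side'):
    im=cv2.imread(f'pics/{n}.png');P=np.load(f'pics/{n}_P.npy'); h=cv2.cvtColor(im,cv2.COLOR_BGR2HSV)
    X=P[...,2]
    print(n,'bench z',np.median(X[(abs(X)<.02)]))
    def rep(name,m):
        nn,l,s,c=cv2.connectedComponentsWithStats(m.astype(np.uint8))
        for i in range(1,nn):
            if s[i,4]>25:
                q=P[l==i]; q=q[np.isfinite(q).all(1)&(q[:,2]>-.05)&(q[:,0]<1.2)]
                if len(q)>15: print(name,np.round(c[i]),s[i,4],np.round(np.percentile(q,[2,50,98],axis=0),3).tolist())
    H,S,V=h[...,0],h[...,1],h[...,2]
    rep('orange',(H>5)&(H<14)&(S>200)&(V>100)); rep('red',((H<4)|(H>176))&(S>180)&(V>90)); rep('blue',(H>100)&(H<120)&(S>150)&(V>60))
```

```text
scene bench z 0.0005766619191996947
orange [437. 170.] 229 [[0.439, 0.528, 0.009], [0.459, 0.561, 0.039], [0.48, 0.596, 0.069]]
orange [395. 181.] 341 [[0.486, 0.302, 0.036], [0.503, 0.35, 0.069], [0.519, 0.4, 0.104]]
red [238. 210.] 83 [[0.342, -0.153, 0.017], [0.379, -0.144, 0.024], [0.41, -0.133, 0.028]]
red [477. 276.] 45 [[0.941, 0.291, 0.034], [0.952, 0.297, 0.047], [0.957, 0.32, 0.052]]
blue [ 15. 121.] 2930 [[-0.736, -0.875, -0.046], [-0.724, -0.795, 0.075], [-0.711, -0.752, 0.265]]
blue [496. 188.] 1068 [[0.609, 0.588, 0.014], [0.683, 0.621, 0.064], [0.723, 0.682, 0.093]]
blue [223. 219.] 73 [[0.503, -0.23, 0.089], [0.539, -0.223, 0.118], [0.543, -0.216, 0.122]]
blue [133. 234.] 625 [[0.377, -0.479, 0.012], [0.434, -0.453, 0.058], [0.446, -0.422, 0.081]]
blue [226. 236.] 41 [[0.538, -0.23, 0.042], [0.541, -0.225, 0.058], [0.544, -0.22, 0.074]]
blue [306. 318.] 2339 [[0.824, -0.19, 0.004], [0.878, -0.139, 0.033], [0.943, -0.094, 0.062]]
blue [203. 355.] 2707 [[0.824, -0.428, 0.003], [0.871, -0.377, 0.029], [0.943, -0.333, 0.062]]
side bench z 0.00027335895063496096
red [274. 280.] 247 [[0.338, -0.154, 0.015], [0.385, -0.147, 0.023], [0.429, -0.137, 0.028]]
blue [312.  82.] 141 [[0.668, 0.586, 0.035], [0.684, 0.618, 0.087], [0.714, 0.68, 0.093]]
blue [299.  86.] 254 [[0.602, 0.588, 0.035], [0.634, 0.623, 0.042], [0.668, 0.678, 0.092]]
blue [442. 237.] 747 [[0.821, -0.191, 0.002], [0.878, -0.127, 0.035], [0.937, -0.093, 0.062]]
blue [331. 280.] 135 [[0.498, -0.231, 0.088], [0.517, -0.226, 0.117], [0.536, -0.216, 0.122]]
blue [483. 314.] 1072 [[0.821, -0.431, 0.001], [0.883, -0.373, 0.008], [0.937, -0.334, 0.062]]
blue [310. 391.] 345 [[0.375, -0.468, 0.002], [0.41, -0.442, 0.006], [0.44, -0.42, 0.081]]
```

View pics/crop1.png

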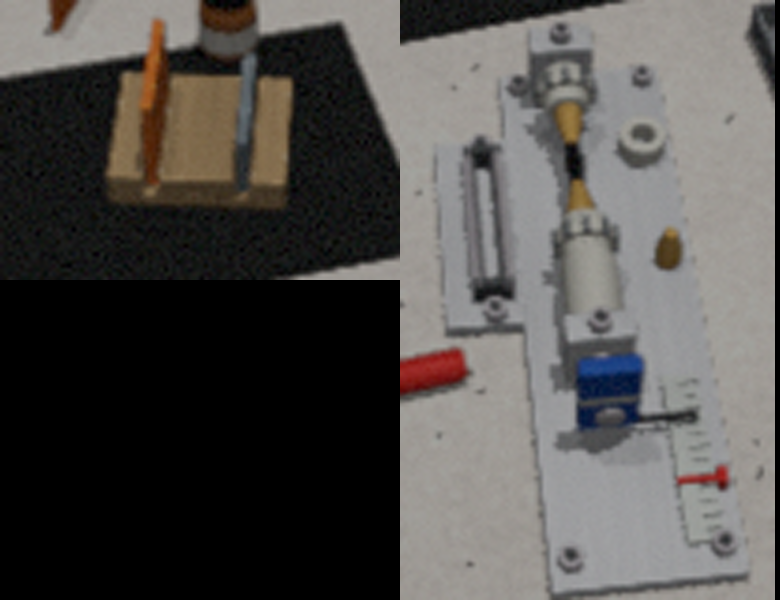

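The crop confirms it: an orange panel beside the grey plate in the stand. The slot is at crop (490,220), the handle at (610,380), the pointer tip at (693,416) and the red mark at (703,480). I now fit these metrically.

Run:
```python
from h import *
out=[]
for n in('scene','side'):
    im=cv2.imread(f'pics/{n}.png');P=np.load(f'pics/{n}_P.npy'); h=cv2.cvtColor(im,cv2.COLOR_BGR2HSV)
    H,S,V=h[...,0].astype(int),h[...,1],h[...,2]
    X,Y,Z=P[...,0],P[...,1],P[...,2]
    def rect(name,m):
        q=P[m]; 
        if len(q)<5: print(n,name,len(q));return
        r=cv2.minAreaRect(q[:,:2].astype(np.float32)*1000); print(n,name,len(q),np.round(r[0],1),np.round(r[1],1),round(r[2],1),'z',np.round(np.median(q[:,2]),4),'med',np.round(np.median(q[:,:2],0),4))
    st=(X>.4)&(X<.68)&(Y>.24)&(Y<.46)
    rect('stand top',st&(abs(Z-.032)<.004)&(H>8)&(H<25)&(S>60)&(S<170))
    rect('guard top',st&(Z>.098))
    rect('orange all',st&(H>4)&(H<16)&(S>180)&(Z>.04))
    rect('plate',st&(Z>.045)&(H>80)&(H<130))
    rect('plate top',st&(Z>.066)&(Z<.08)&(S<110))
    fx=(X>.38)&(X<.68)&(Y>-.34)&(Y<.2)
    rect('slotrim',fx&(X<.52)&(Y>-.14)&(Y<.08)&(Z>.033)&(Z<.042)&(S<70))
    rect('handle top',fx&(Z>.115)&(H>100)&(H<125)&(S>100))
    rect('base',fx&(abs(Z-.0125)<.008)&(S<60))
    rect('red',fx&((H<6)|(H>172))&(S>110)&(X>.5)&(Z<.05))
    rect('pointer',fx&(V<70)&(X>.53)&(Y<-.17)&(Y>-.27)&(Z>.022)&(Z<.045))
    print(np.round(np.percentile(Z[fx&(S<60)&(Z>.004)],[10,25,50]),4))
```

```text
scene stand top 423 [547.3 367.9] [192.2 157.9] 72.3 z 0.0322 med [0.5849 0.3098]
scene guard top 84 [500.6 352. ] [109.   18.9] 71.9 z 0.1017 med [0.5029 0.3543]
scene orange all 610 [533.6 390.2] [204.9  48.5] 52.0 z 0.0706 med [0.5038 0.3536]
scene plate 300 [580.4 365.1] [191.8  24.5] 80.1 z 0.0624 med [0.5756 0.3251]
scene plate top 139 [577.  365.3] [192.5  31.4] 80.3 z 0.0712 med [0.5768 0.3346]
scene slotrim 144 [476.1 -33.1] [129.6  39.4] 77.7 z 0.0361 med [ 0.4752 -0.0169]
scene handle top 44 [ 521.9 -221.7] [11.8 43.3] 79.2 z 0.1201 med [ 0.526  -0.2223]
scene base 3915 [529.7 -73.6] [533.4 296.3] 89.6 z 0.0151 med [ 0.566 -0.132]
scene red 34 [559.3 -44.4] [ 37.5 478.6] 4.3 z 0.025 med [ 0.5884 -0.2746]
scene pointer 16 [ 551.1 -218. ] [26.8 63.4] 44.1 z 0.0361 med [ 0.5611 -0.2279]
[0.0125 0.0145 0.0164]
side stand top 848 [545.  369.2] [197.3 149.8] 73.2 z 0.0317 med [0.5374 0.332 ]
side guard top 65 [499.  351.1] [103.1  10.3] 73.6 z 0.1008 med [0.4978 0.3503]
side orange all 162 [531.2 387.4] [200.   38.7] 53.0 z 0.0755 med [0.4969 0.3388]
side plate 87 [571.9 364.6] [196.3  32.6] 78.9 z 0.071 med [0.5728 0.3227]
side plate top 97 [550.7 368.7] [196.3  75.8] 78.9 z 0.0716 med [0.5742 0.3386]
side slotrim 236 [463.6  -2. ] [ 93.2 194. ] 25.0 z 0.0361 med [ 0.477  -0.0361]
side handle top 89 [ 518.4 -221.5] [14.1 40.2] 81.5 z 0.119 med [ 0.5173 -0.2227]
side base 5420 [529.1 -71.7] [296.3 536.4] 0.1 z 0.0148 med [ 0.5298 -0.1413]
side red 33 [ 572.  -277.2] [32.2 11.2] 0.8 z 0.024 med [ 0.5801 -0.2753]
side pointer 26 [ 556.1 -228.6] [ 7.1 50.9] 85.1 z 0.0341 med [ 0.5612 -0.2298]
[0.0124 0.0139 0.0158]
```

Request:
arm_command:
  series:
    - [[-36,-16,-6],0.148]
    - [[-72,-32,-12],0.296]
    - [[-108,-48,-18],0.444]
    - [[-144,-64,-24],0.592]
    - [[-180,-80,-30],0.74]
  grip: 0.2
  grip_force: 20

```text
time_s: 0.6
tool_pos: [0.3524, 0.482, 0.2603]
tool_rot: [-180.0, 0.0, 118.8]
force: [-0.7, 0.9, 1.0]
grip_width: 0.0553
grasp_force: 0.0
```

Request:
arm_command:
  series:
    - [[-38,13,0],0.148]
    - [[-76,26,0],0.296]
    - [[-114,39,0],0.444]
    - [[-151,52,0],0.592]
    - [[-188,66,0],0.74]

```text
time_s: 1.1
tool_pos: [0.5014, 0.3499, 0.2603]
tool_rot: [-180.0, 0.0, 76.4]
force: [0.9, -0.5, -0.5]
grip_width: 0.0349
grasp_force: 0.0
```

Run:
```python
from h import *
o=env.get_obs(); print(o['tool_pos'],o['tool_rot'])
im,d=shot('wrist','w1'); c=viewer.calibration('wrist'); print({k:np.round(v,4) for k,v in c.items()})
```

```text
[0.50141335 0.3499415  0.2602649 ] [-1.79973172e+02  1.83501467e-02  7.63632874e+01]
{'K': array([[309.7069,   0.    , 324.5317],
       [  0.    , 309.7069, 197.0868],
       [  0.    ,   0.    ,   1.    ]]), 'hand_eye': array([[-2.000e-04,  9.593e-01,  2.825e-01,  7.680e-02],
       [ 1.000e+00,  2.000e-04, -0.000e+00,  4.000e-04],
       [-1.000e-04,  2.825e-01, -9.593e-01, -1.542e-01],
       [ 0.000e+00,  0.000e+00,  0.000e+00,  1.000e+00]])}
```

View pics/w1.png

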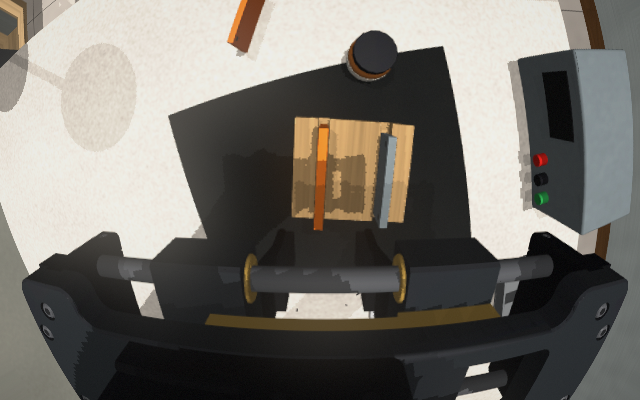

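The wrist view shows the guard's top edge from (324,125) to (318,228), with the grey plate right of it at (387,180) and the jar at (371,55).

```bash
cat >> h.py <<'E'
from scipy.spatial.transform import Rotation as R
def wrays(u,v):
    c=viewer.calibration('wrist');K=np.array(c['K'])
    x=(u-K[0,2]);y=(v-K[1,2]);r=np.hypot(x,y)+1e-9;th=r/K[0,0]
    return np.stack([np.sin(th)*x/r,-np.sin(th)*y/r,-np.cos(th)],-1)
def wpose(o):
    T=np.eye(4);T[:3,:3]=R.from_euler('xyz',o['tool_rot'],degrees=True).as_matrix();T[:3,3]=o['tool_pos']
    return T@np.array(viewer.calibration('wrist')['hand_eye'])
def wcloud(d,o):
    v,u=np.mgrid[:400,:640].astype(float); r=wrays(u,v); p=r*(d/-r[...,2])[...,None]; T=wpose(o)
    return p@T[:3,:3].T+T[:3,3]
def onplane(u,v,z,o):
    T=wpose(o); r=wrays(np.array(u,float),np.array(v,float))@T[:3,:3].T
    return T[:3,3]+r*((z-T[2,3])/r[...,2])[...,None]
E
python3 - <<'E'
from h import *
o=env.get_obs(); im=cv2.imread('pics/w1.png');d=np.load('pics/w1.npy');P=wcloud(d,o);h=cv2.cvtColor(im,cv2.COLOR_BGR2HSV)
H,S,V=[h[...,i].astype(int) for i in range(3)]
Z=P[...,2]
for nm,m in (('guard',(Z>.094)&(Z<.12)&(H<20)&(S>120)),('plate',(Z>.062)&(Z<.08)&(S<110)&(P[...,0]>.53)&(P[...,1]<.43)&(P[...,1]>.25)&(P[...,0]<.62))):
    q=P[m]; r=cv2.minAreaRect((q[:,:2]*1000).astype(np.float32)); print(nm,len(q),r,np.median(q[:,2]))
    v,u=np.nonzero(m); print(u.min(),u.max(),v.min(),v.max())
b=(abs(Z)<.02)&(V>150);print('bench',np.median(Z[b]))
E
```

```text
guard 984 ((505.390625, 345.11517333984375), (110.65079498291016, 10.867774963378906), 72.23164367675781) 0.10200908833013944
314 328 127 230
plate 925 ((577.9534912109375, 315.7781066894531), (109.85356903076172, 11.477746963500977), 72.30438995361328) 0.072356753312461
377 396 136 227
bench -0.0012757588409950116
```

Request:
arm_command:
  series:
    - [[-45,0,0],0]
    - [[-92,0,0],0]
    - [[-140,0,0],0]
    - [[-188,2,0],0]
    - [[-236,5,0],0]

```text
time_s: 1.65
tool_pos: [0.4503, 0.1188, 0.2602]
tool_rot: [-180.0, 0.0, 76.8]
force: [0.9, 0.8, 0.5]
grip_width: 0.0346
grasp_force: 0.0
```

Request:
arm_command:
  series:
    - [[-35,16,0],0]
    - [[-70,32,0],-0.03]
    - [[-105,48,0],-0.06]
    - [[-138,64,0],-0.06]
    - [[-138,64,0],-0.06]

```text
time_s: 2.15
tool_pos: [0.482, -0.0345, 0.2607]
tool_rot: [179.9, 0.1, 79.7]
force: [0.4, -0.1, -0.9]
grip_width: 0.0346
grasp_force: 0.0
```

Run:
```python
from h import *
import pickle
o=env.get_obs(); print(o['tool_pos'],o['tool_rot']); pickle.dump(o,open('pics/w2.pkl','wb'))
im,d=shot('wrist','w2'); P=wcloud(d,o);Z=P[...,2]
m=(abs(Z-.037)<.003)&(P[...,0]>.43)&(P[...,0]<.52)&(P[...,1]>-.12)&(P[...,1]<.06)
q=P[m];print(len(q),cv2.minAreaRect((q[:,:2]*1000).astype(np.float32)),np.median(q[:,2]))
cv2.imwrite('pics/w2c.png',cv2.resize(im[90:260,230:450],None,fx=3.5,fy=3.5,interpolation=cv2.INTER_CUBIC))
```

```text
[ 0.48197835 -0.03446091  0.26069939] [1.79942262e+02 9.49268085e-02 7.96622244e+01]
1365 ((475.98297119140625, -33.52519989013672), (130.5064239501953, 32.3392448425293), 81.83717346191406) 0.03660627874816025
```

View pics/w2c.png

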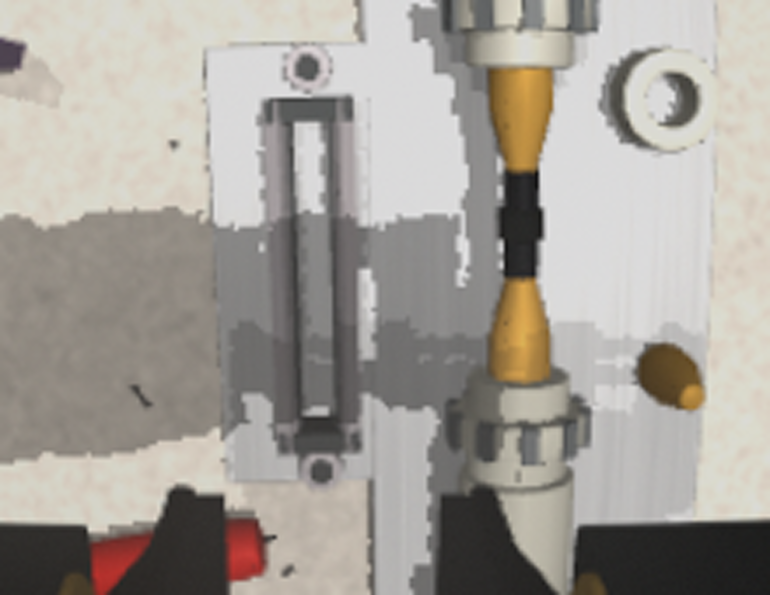

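The crop shows the slot opening from (308,110) to (318,430) between two light rim walls, clear of obstacles. The collar is at (672,98) and the ferrule at (670,375). I refine the slot yaw and centre.

Run:
```python
from h import *
import pickle
o=pickle.load(open('pics/w2.pkl','rb'));d=np.load('pics/w2.npy');P=wcloud(d,o);Z=P[...,2]
m=(abs(Z-.0366)<.0025)&(P[...,0]>.43)&(P[...,0]<.52)&(P[...,1]>-.12)&(P[...,1]<.06)
q=P[m][:,:2]*1000
for a in (79,80,81,82):
    t=np.radians(a-90);x=np.array([np.cos(t),np.sin(t)]);y=np.array([-x[1],x[0]])
    e=(q-[476,-33.5])@np.c_[x,y]
    print(a)
    for lo in range(-50,50,20):
        s=e[(e[:,1]>lo)&(e[:,1]<lo+20),0]; L=s[s<0];Rr=s[s>0]
        print(lo,len(L),len(Rr),np.round([np.percentile(L,3),L.max(),Rr.min(),np.percentile(Rr,97)],1))
    print('y',np.round(np.percentile(e[:,1],[0.5,99.5]),1))
# base edge & opening corners by pixel
c=lambda pts:(np.array([230+p[0]/3.5 for p in pts]),np.array([90+p[1]/3.5 for p in pts]))
pl=onplane(*c([(207,50),(213,180),(221,340),(229,480)]),.0135,o)*1000
f=np.polyfit(pl[:,1],pl[:,0],1);print('plate edge angle',90-np.degrees(np.arctan(f[0])),pl[:,:2].round(1).tolist())
fl=onplane(*c([(308,109),(318,432)]),.037,o)*1000;print('slot mid ends',fl.round(1).tolist())
# base edges from side cam
im=cv2.imread('pics/side.png')
```

```text
79
-50 83 88 [-14.   -5.1   7.6  18.1]
-30 93 78 [-14.1  -6.5   7.4  15.1]
-10 84 88 [-15.3  -7.7   7.2  14.8]
10 92 95 [-15.3  -7.9   8.1  14.5]
30 98 93 [-16.5  -7.9   5.6  14.2]
y [-64.6  64.8]
80
-50 82 86 [-14.6  -5.9   7.   17.3]
-30 93 78 [-14.5  -6.7   7.1  14.7]
-10 84 87 [-15.2  -7.8   7.2  14.7]
10 92 95 [-15.   -8.6   8.5  14.8]
30 96 95 [-15.9  -7.2   6.2  14.8]
y [-64.7  64.8]
81
-50 82 86 [-15.2  -6.6   6.4  16.6]
-30 90 78 [-15.   -7.    6.6  14.5]
-10 87 91 [-15.2  -7.8   7.   14.8]
10 92 94 [-14.8  -8.1   8.7  15.2]
30 96 94 [-15.3  -6.5   6.8  15.3]
y [-64.9  64.9]
82
-50 82 88 [-15.8  -7.3   5.8  15.9]
-30 90 78 [-15.4  -7.2   6.1  14.2]
-10 87 89 [-15.2  -7.9   6.9  15. ]
10 92 96 [-14.5  -7.6   8.9  15.7]
30 96 92 [-14.7  -5.8   7.4  15.9]
y [-64.9  64.9]
plate edge angle 81.21402706112183 [[452.7, 54.4], [445.5, 6.4], [436.1, -54.5], [427.1, -111.6]]
slot mid ends [[485.7, 26.7, 37.0], [467.6, -89.8, 37.0]]
```

Request:
arm_command:
  series:
    - [[47,-6,0],0.03]
    - [[94,-12,0],0.06]
    - [[141,-18,0],0.09]
    - [[188,-23,0],0.12]
    - [[235,-28,0],0.131]

```text
time_s: 2.7
tool_pos: [0.4932, 0.2113, 0.2602]
tool_rot: [-179.9, -0.0, 72.7]
force: [0.9, -0.3, -0.1]
grip_width: 0.0351
grasp_force: 0.0
```

Request:
arm_command:
  series:
    - [[46,-12,15],0]
    - [[92,-24,35],0]
    - [[140,-35.5,60],0]
    - [[140,-35.5,70],0]
    - [[140,-35.5,70],0]

```text
time_s: 3.2
tool_pos: [0.499, 0.3541, 0.187]
tool_rot: [-179.8, 0.3, 73.0]
force: [-0.4, -0.2, 0.6]
grip_width: 0.035
grasp_force: 0.0
```

```bash
cat > g.py <<'E'
from h import *
import sys
o=env.get_obs(); print(o['tool_pos'],o['tool_rot'])
im,d=shot('wrist',sys.argv[1]); P=wcloud(d,o);h=cv2.cvtColor(im,cv2.COLOR_BGR2HSV);Z=P[...,2]
z0=float(sys.argv[2])
m=(Z>z0-.006)&(Z<z0+.012)&(h[...,0]<20)&(h[...,1]>120)&(np.hypot(P[...,0]-o['tool_pos'][0],P[...,1]-o['tool_pos'][1])<.085)
q=P[m];v,u=np.nonzero(m);r=cv2.minAreaRect((q[:,:2]*1000).astype(np.float32));print(len(q),r,np.median(q[:,2]),u.min(),u.max(),v.min(),v.max())
Rt=R.from_euler('xyz',o['tool_rot'],degrees=True).as_matrix()
e=(q-o['tool_pos'])@Rt*1000;print('tool xy range',e.min(0).round(1),e.max(0).round(1))
E
python3 g.py w3 .102
```

```text
[0.4990395  0.35406818 0.18696959] [-179.78027581    0.29374618   72.96557806]
1503 ((498.0472717285156, 353.8770446777344), (108.75558471679688, 9.47433090209961), 73.16972351074219) 0.10210798115605385 318 329 137 263
tool xy range [-54.4  -5.2  82.7] [54.4  4.4 90.3]
```

```bash
python3 g.py w4 .102; python3 g.py w5 .102
```

```text
[0.50080514 0.35213434 0.18896604] [-179.90188023    0.19636005   72.76930599]
1586 ((498.16351318359375, 353.38140869140625), (110.67847442626953, 10.497127532958984), 72.7972640991211) 0.1020697231277201 314 327 135 262
tool xy range [-54.6  -8.   84.7] [56.   2.5 91.2]
[0.50216714 0.35111477 0.19049483] [-1.79997979e+02  7.94324870e-02  7.26330621e+01]
1514 ((497.89739990234375, 353.4327087402344), (110.44251251220703, 9.59795093536377), 72.59981536865234) 0.10207222337592041 312 324 134 261
tool xy range [-54.2  -9.5  86.1] [56.3  0.1 94.3]
```

Request:
arm_command:
  series:
    - [[0,0,0],0]
    - [[0,0,0],0]
    - [[0,0,0],0]
    - [[0,0,0],0]
    - [[0,0,0],0]

```text
time_s: 3.85
tool_pos: [0.5024, 0.3519, 0.1908]
tool_rot: [180.0, -0.0, 72.6]
force: [-0.1, 0.4, -0.9]
grip_width: 0.0352
grasp_force: 0.0
```

```bash
python3 g.py w6 .102
```

```text
[0.50240652 0.35189326 0.19081384] [ 1.79992343e+02 -2.07894472e-02  7.26269471e+01]
1499 ((498.1094055175781, 354.0299072265625), (109.46141815185547, 9.5659761428833), 72.59369659423828) 0.10209175876977791 312 324 135 261
tool xy range [-54.   -9.5  86.2] [55.5  0.1 94.7]
```

Request:
arm_command:
  series:
    - [[1,-4.7,10],0]
    - [[1,-4.7,45],0]
    - [[1,-4.7,80],0]
    - [[1,-4.7,108],0]
    - [[1,-4.7,114],0]

```text
time_s: 4.4
tool_pos: [0.4951, 0.3528, 0.072]
tool_rot: [-179.8, 0.4, 72.7]
force: [0.4, -0.1, -1.1]
grip_width: 0.035
grasp_force: 0.0
```

Request:
arm_command:
  series:
    - [[0,0,0],0]
    - [[0,0,0],0]
    - [[0,0,0],0]
    - [[0,0,0],0]
    - [[0,0,0],0]

```text
time_s: 4.9
tool_pos: [0.4987, 0.3548, 0.0776]
tool_rot: [180.0, -0.1, 72.6]
force: [0.4, -0.0, 0.2]
grip_width: 0.0348
grasp_force: 0.0
```

Request:
arm_command:
  series:
    - [[0,0,0],0]
    - [[0,0,0],0]
    - [[0,0,0],0]
    - [[0,0,0],0]
    - [[0,0,0],0]
  grip: 1
  grip_force: 30

```text
time_s: 5.4
tool_pos: [0.4981, 0.3544, 0.0765]
tool_rot: [180.0, 0.0, 72.6]
force: [0.1, -0.1, 0.2]
grip_width: 0.0096
grasp_force: 30.0
```

Request:
arm_command:
  series:
    - [[0,0,-15],0]
    - [[0,0,-45],0]
    - [[0,0,-75],0]
    - [[0,0,-105],0]
    - [[0,0,-120],0]

```text
time_s: 5.9
tool_pos: [0.4994, 0.355, 0.2006]
tool_rot: [179.8, -0.2, 72.6]
force: [0.1, 0.5, -1.8]
grip_width: 0.0098
grasp_force: 30.0
```

Request:
arm_command:
  series:
    - [[0,0,0],0]
    - [[0,0,0],0]
    - [[0,0,0],0]
    - [[0,0,0],0]
    - [[0,0,0],0]

```text
time_s: 6.4
tool_pos: [0.4977, 0.354, 0.1953]
tool_rot: [-179.9, 0.1, 72.6]
force: [0.1, 1.4, -2.7]
grip_width: 0.0092
grasp_force: 30.0
```

```bash
python3 g.py w7 .2225
```

```text
[0.49770515 0.35401957 0.1953288 ] [-1.79945460e+02  1.03062092e-01  7.26416313e+01]
2890 ((501.6282958984375, 367.0486755371094), (80.8307113647461, 27.019174575805664), 84.83515930175781) 0.22079155049178373 295 354 161 318
tool xy range [-27.5 -13.3 -34.8] [ 54.3  14.5 -21.2]
```

Request:
arm_command:
  series:
    - [[-20,5,0],-0.01]
    - [[-60,15,0],-0.04]
    - [[-103,26,0],-0.08]
    - [[-146,37,0],-0.12]
    - [[-188,47.4,0],-0.146]

```text
time_s: 6.95
tool_pos: [0.487, 0.1588, 0.1964]
tool_rot: [180.0, 0.0, 81.1]
force: [0.4, -0.3, -0.9]
grip_width: 0.0096
grasp_force: 30.0
```

Request:
arm_command:
  series:
    - [[-43,4.4,0],0]
    - [[-86,8.8,0],0]
    - [[-129,13.2,0],0]
    - [[-170,17.4,0],0]
    - [[-192,19.6,0],0]

```text
time_s: 7.45
tool_pos: [0.4761, -0.0362, 0.1967]
tool_rot: [180.0, 0.0, 80.7]
force: [0.2, -0.5, -0.7]
grip_width: 0.0096
grasp_force: 30.0
```

Request:
arm_command:
  series:
    - [[0,0,0],0]
    - [[0,0,0],0]
    - [[0,0,0],0]
    - [[0,0,0],0]
    - [[0,0,0],0]

```text
time_s: 7.95
tool_pos: [0.4767, -0.0309, 0.1965]
tool_rot: [-180.0, 0.0, 81.1]
force: [-0.0, 1.2, -1.9]
grip_width: 0.01
grasp_force: 30.0
```

Request:
arm_command:
  series:
    - [[0,0,0],0]
    - [[0,0,0],0]
    - [[0,0,0],0]
    - [[0,0,0],0]
    - [[0,0,0],0]

```text
time_s: 8.45
tool_pos: [0.4766, -0.0319, 0.1966]
tool_rot: [180.0, -0.0, 81.0]
force: [0.4, -0.4, -1.3]
grip_width: 0.0098
grasp_force: 30.0
```

Run:
```python
from h import *
import pickle
o=env.get_obs(); print(o['tool_pos'],o['tool_rot']); pickle.dump(o,open('pics/w8.pkl','wb'))
im,d=shot('wrist','w8')
cv2.imwrite('pics/w8c.png',cv2.resize(im[60:330,160:500],None,fx=2.2,fy=2.2))
```

```text
[ 0.47664305 -0.03191949  0.19656129] [ 1.79998732e+02 -4.64289800e-03  8.10027995e+01]
```

View pics/w8c.png

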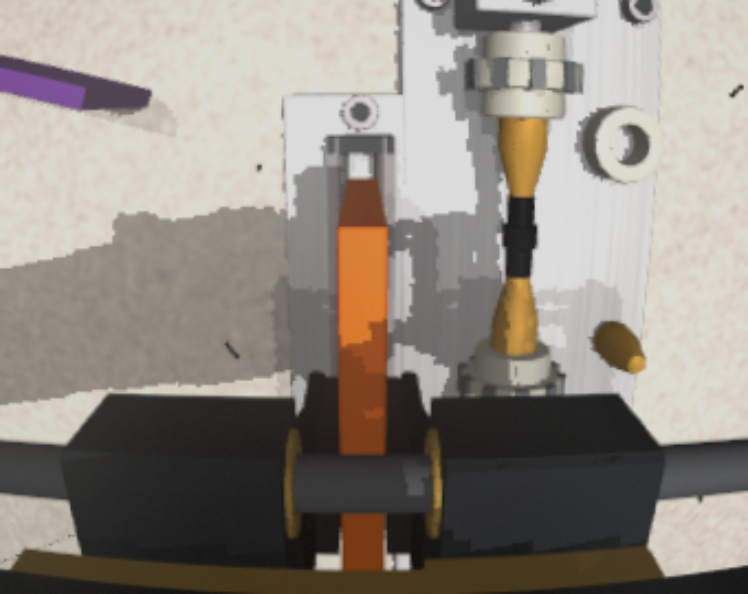

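The view shows the guard (top end at crop (362,227), lower far end at (362,180)) in line with the slot, whose far end is at crop ~(360,138..152). I compute the offsets in tool axes.

Run:
```python
from h import *
import pickle
o=pickle.load(open('pics/w8.pkl','rb'));im=cv2.imread('pics/w8.png');d=np.load('pics/w8.npy')
Rt=R.from_euler('xyz',o['tool_rot'],degrees=True).as_matrix()
tl=lambda p:((p-o['tool_pos'])@Rt*1000).round(1).tolist()
f=lambda x,y:(160+x/2.2,60+y/2.2)
for nm,x,y,z in(('gtopL',338,227,.222),('gtopR',386,227,.222),('gbotL',346,180,.132),('gbotR',378,180,.132),('rimend',360,138,.037),('floorendL',347,153,.015),('floorendR',374,153,.015),('floorendL2',347,178,.015),('floorR2',374,178,.015)):
    print(nm,tl(onplane(*f(x,y),z,o)))
# rim walls via depth
P=wcloud(d,o);m=(abs(P[...,2]-.0366)<.0025)&(P[...,0]>.43)&(P[...,0]<.52)&(P[...,1]>-.12)&(P[...,1]<.06)
e=(P[m]-o['tool_pos'])@Rt*1000
print('rim far x',np.percentile(e[:,0],[99,99.8]).round(1))
for lo in range(0,70,10):
    s=e[(e[:,0]>lo)&(e[:,0]<lo+10),1];L=s[s<0];Q=s[s>0]
    if len(L)>5 and len(Q)>5: print(lo,np.round([np.percentile(L,2),L.max(),Q.min(),np.percentile(Q,98)],1))
c=cv2.resize(im[115:175,290:360],None,fx=8,fy=8,interpolation=cv2.INTER_CUBIC);cv2.imwrite('pics/w8d.png',c)
```

```text
gtopL [53.7, -4.2, -25.4]
gtopR [53.7, 5.0, -25.4]
gbotL [53.0, -4.8, 64.6]
gbotR [53.0, 5.5, 64.6]
rimend [62.2, -0.5, 159.6]
floorendL [53.8, -7.0, 181.6]
floorendR [53.8, 6.3, 181.6]
floorendL2 [41.3, -7.0, 181.6]
floorR2 [41.3, 6.3, 181.6]
rim far x [63.9 64. ]
0 [-15.9 -12.6  12.2  15.5]
10 [-15.8 -12.5  12.1  15.4]
20 [-15.7 -10.4  11.   15.3]
30 [-15.6  -9.4   8.   15.2]
40 [-16.5  -8.3   8.   15.1]
50 [-16.4  -0.2   0.8  15. ]
60 [-16.3  -0.2   0.8  14.9]
```

View pics/w8d.png

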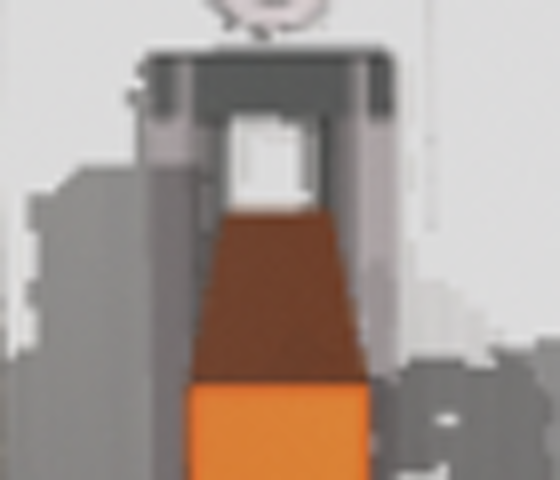

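Request:
arm_command:
  series:
    - [[0,-0.7,10],0]
    - [[0,-0.7,35],0]
    - [[0,-0.7,60],0]
    - [[0,-0.7,78],0]
    - [[0,-0.7,82],0]

```text
time_s: 9.0
tool_pos: [0.4738, -0.032, 0.1119]
tool_rot: [-179.7, 0.1, 81.0]
force: [-0.4, -0.2, -2.0]
grip_width: 0.01
grasp_force: 30.0
```

Request:
arm_command:
  series:
    - [[0,0,0],0]
    - [[0,0,0],0]
    - [[0,0,2],0]
    - [[0,0,5],0]
    - [[0,0,9],0]

```text
time_s: 9.5
tool_pos: [0.4764, -0.0317, 0.1059]
tool_rot: [179.9, -0.0, 81.0]
force: [-1.0, 0.7, -1.2]
grip_width: 0.0097
grasp_force: 30.0
```

Request:
arm_command:
  series:
    - [[0,0,3],0]
    - [[0,0,6],0]
    - [[0,0,9],0]
    - [[0,0,12],0]
    - [[0,0,15],0]

```text
time_s: 10.0
tool_pos: [0.476, -0.0318, 0.0903]
tool_rot: [-180.0, -0.0, 81.0]
force: [-0.2, -0.1, -2.0]
grip_width: 0.0097
grasp_force: 30.0
```

Request:
arm_command:
  series:
    - [[0,0,3],0]
    - [[0,0,6],0]
    - [[0,0,8],0]
    - [[0,0,10],0]
    - [[0,0,10],0]

```text
time_s: 10.5
tool_pos: [0.4758, -0.0318, 0.0803]
tool_rot: [-180.0, 0.0, 81.0]
force: [0.3, 0.7, -1.5]
grip_width: 0.0099
grasp_force: 30.0
```

Request:
arm_command:
  series:
    - [[0,0,0.5],0]
    - [[0,0,1],0]
    - [[0,0,1.5],0]
    - [[0,0,2],0]
    - [[0,0,2],0]

```text
time_s: 11.0
tool_pos: [0.4763, -0.0318, 0.0795]
tool_rot: [180.0, -0.0, 81.0]
force: [-2.1, 0.0, 5.9]
grip_width: 0.01
grasp_force: 30.0
```

Request:
arm_command:
  series:
    - [[0,0,0],0]
    - [[0,0,0],0]
    - [[0,0,0],0]
    - [[0,0,0],0]
    - [[0,0,0],0]
  grip: 0.3

```text
time_s: 11.5
tool_pos: [0.476, -0.0318, 0.0785]
tool_rot: [180.0, -0.0, 81.0]
force: [-0.0, -0.4, -0.5]
grip_width: 0.0298
grasp_force: 0.0
```

Request:
arm_command:
  series:
    - [[0,0,-10],0]
    - [[0,0,-35],0]
    - [[0,0,-65],0]
    - [[0,0,-95],0]
    - [[0,0,-110],0]

```text
time_s: 12.0
tool_pos: [0.4774, -0.032, 0.192]
tool_rot: [179.8, -0.1, 81.0]
force: [0.1, -0.2, -0.3]
grip_width: 0.0307
grasp_force: 0.0
```

Request:
arm_command:
  series:
    - [[0,0,0],0]
    - [[0,0,0],0]
    - [[0,0,0],0]
    - [[0,0,0],0]
    - [[0,0,0],0]

```text
time_s: 12.5
tool_pos: [0.4755, -0.0318, 0.1877]
tool_rot: [-179.9, 0.0, 81.0]
force: [0.5, 0.5, -0.8]
grip_width: 0.0305
grasp_force: 0.0
```

```bash
python3 g.py w9 .105
python3 - <<'E'
from h import *
# fixture line geometry from static cams at yaw 81
t=np.radians(-9);x=np.array([np.cos(t),np.sin(t)]);y=np.array([-x[1],x[0]])
im,d=shot('side','side2');P=cloud('side',d)
for n,Pz,img in(('side',P,im),('scene',np.load('pics/scene_P.npy'),cv2.imread('pics/scene.png'))):
    h=cv2.cvtColor(img,cv2.COLOR_BGR2HSV);H,S,V=[h[...,i].astype(int) for i in range(3)]
    X,Y,Z=Pz[...,0],Pz[...,1],Pz[...,2]
    box=(X>.48)&(X<.65)&(Y>-.33)&(Y<-.15)
    for nm,m in(('handle',box&(Z>.115)&(Z<.13)&(H>100)&(H<125)&(S>100)),('red',box&((H<6)|(H>172))&(S>110)&(Z<.05)),('pointer',box&(V<60)&(X>.545)&(Y<-.19)&(Y>-.27)&(Z>.02)&(Z<.045))):
        q=Pz[m][:,:2]*1000;e=(q-[476,-33])@np.c_[x,y]
        print(n,nm,len(q),np.percentile(e,[3,50,97],axis=0).round(1).tolist(),np.median(Z[m]).round(4))
E
```

```text
[ 0.47546216 -0.03183964  0.18773167] [-1.79917459e+02  3.80753542e-02  8.10021457e+01]
1555 ((476.0688781738281, -32.91011047363281), (109.90586853027344, 9.505372047424316), 81.29312133789062) 0.10505245952456241 319 331 138 266
tool xy range [-55.8  -4.   80.2] [54.   5.8 85.1]
side handle 88 [[52.3, -187.2], [71.1, -181.4], [89.9, -174.3]] 0.1196
side red 32 [[119.4, -230.1], [139.4, -223.8], [148.7, -220.4]] 0.0246
side pointer 16 [[100.3, -181.8], [119.2, -179.6], [134.5, -178.2]] 0.0323
scene handle 44 [[55.5, -184.8], [78.7, -179.5], [95.5, -174.0]] 0.1201
scene red 33 [[118.9, -227.2], [148.7, -222.4], [155.0, -216.8]] 0.025
scene pointer 12 [[102.5, -180.5], [117.1, -179.1], [133.6, -177.5]] 0.0361
```

The guard is home (top at 105 mm, centred, yaw 81°). Next I move over the handle and turn the tool 90°.

Request:
arm_command:
  series:
    - [[-36,15,0],0.148]
    - [[-73,30,0],0.296]
    - [[-110,45,0],0.444]
    - [[-146,60,0],0.592]
    - [[-181.6,73.2,0],0.74]

```text
time_s: 13.1
tool_pos: [0.5203, -0.224, 0.1885]
tool_rot: [180.0, -0.0, 38.3]
force: [0.4, 0.5, 0.6]
grip_width: 0.0306
grasp_force: 0.0
```

Request:
arm_command:
  series:
    - [[0,0,0],0.148]
    - [[0,0,0],0.296]
    - [[0,0,0],0.444]
    - [[0,0,0],0.592]
    - [[0,0,0],0.74]

```text
time_s: 13.6
tool_pos: [0.5198, -0.2226, 0.1883]
tool_rot: [180.0, 0.0, -4.1]
force: [0.3, -0.8, -0.3]
grip_width: 0.0304
grasp_force: 0.0
```

Request:
arm_command:
  series:
    - [[0,0,0],0.08]
    - [[0,0,0],0.09]
    - [[0,0,0],0.09]
    - [[0,0,0],0.09]
    - [[0,0,0],0.09]

```text
time_s: 14.1
tool_pos: [0.5199, -0.2226, 0.1885]
tool_rot: [-180.0, -0.0, -8.9]
force: [-0.2, 1.0, 0.1]
grip_width: 0.0304
grasp_force: 0.0
```

Request:
arm_command:
  series:
    - [[0,0,0],0]
    - [[0,0,0],0]
    - [[0,0,0],0]
    - [[0,0,0],0]
    - [[0,0,0],0]

```text
time_s: 14.6
tool_pos: [0.5199, -0.2226, 0.1886]
tool_rot: [-180.0, -0.0, -8.9]
force: [1.0, 0.0, 0.4]
grip_width: 0.0307
grasp_force: 0.0
```

```bash
cat > f.py <<'E'
from h import *
import sys
o=env.get_obs(); print(o['tool_pos'],o['tool_rot'],o['grasp_force'],o['force'])
im,d=shot('wrist',sys.argv[1]);P=wcloud(d,o)
t=np.radians(-9);x=np.array([np.cos(t),np.sin(t)]);y=np.array([-x[1],x[0]])
h=cv2.cvtColor(im,cv2.COLOR_BGR2HSV);H,S,V=[h[...,i].astype(int) for i in range(3)]
E=(P[...,:2]*1000-[476,-33])@np.c_[x,y];Z=P[...,2]
box=(E[...,0]>40)&(E[...,0]<170)&(E[...,1]>-290)&(E[...,1]<-150)
for nm,m in(('handle',box&(Z>.112)&(Z<.13)&(H>100)&(H<125)&(S>100)),('red',box&((H<6)|(H>172))&(S>110)&(Z<.04)),('pointer',box&(V<70)&(E[...,0]>100)&(Z>.028)&(Z<.04))):
    if m.sum()<4: print(nm,m.sum());continue
    v,u=np.nonzero(m);e=E[m];print(nm,m.sum(),np.percentile(e,[2,50,98],axis=0).round(1).tolist(),np.median(Z[m]).round(4),u.min(),u.max(),v.min(),v.max())
te=(o['tool_pos'][:2]*1000-[476,-33])@np.c_[x,y];print('tcp fixture',te.round(1))
E
python3 f.py w10; python3 -c "
import cv2;im=cv2.imread('pics/w10.png');cv2.imwrite('pics/w10c.png',cv2.resize(im[40:300,140:500],None,fx=2.2,fy=2.2))"
```

```text
[ 0.51987586 -0.22260274  0.1885563 ] [-1.79995613e+02 -3.50898117e-03 -8.94523225e+00] 0.0 [0.98523339 0.04978559 0.42239813]
handle 926 [[51.8, -186.2], [73.8, -180.0], [93.3, -173.8]] 0.1198 314 331 184 239
red 227 [[116.6, -229.1], [140.6, -223.7], [150.9, -217.5]] 0.0254 360 373 109 143
pointer 105 [[101.1, -271.4], [120.4, -179.7], [142.4, -178.7]] 0.0344 322 413 117 159
tcp fixture [  73.  -180.4]
```

View pics/w10c.png

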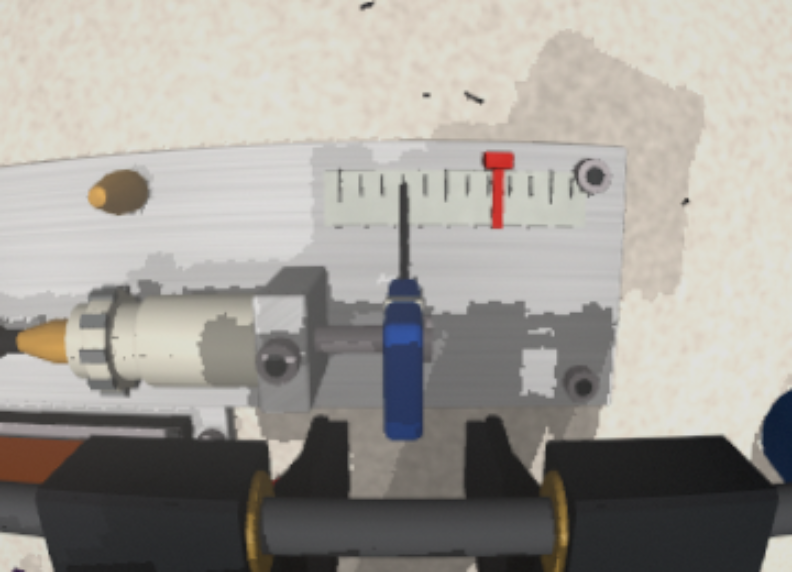

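The view shows the handle top at crop (403,380) between the open fingers, the pointer at (403,230) and the red mark at (498,195). The travel needed is about 44 mm along tool +y. I descend and grip.

Request:
arm_command:
  series:
    - [[0,0,10],0]
    - [[0,0,35],0]
    - [[0,0,60],0]
    - [[0,0,80],0]
    - [[0,0,90],0]

```text
time_s: 15.15
tool_pos: [0.5184, -0.222, 0.096]
tool_rot: [-180.0, 0.2, -9.0]
force: [-0.7, 0.5, -0.2]
grip_width: 0.0306
grasp_force: 0.0
```

Request:
arm_command:
  series:
    - [[0,0,1],0]
    - [[0,0,1],0]
    - [[0,0,1],0]
    - [[0,0,1],0]
    - [[0,0,1],0]

```text
time_s: 15.65
tool_pos: [0.5204, -0.2227, 0.0982]
tool_rot: [-180.0, -0.1, -8.9]
force: [0.2, -0.0, 0.7]
grip_width: 0.0303
grasp_force: 0.0
```

Request:
arm_command:
  series:
    - [[0,0,0],0]
    - [[0,0,0],0]
    - [[0,0,0],0]
    - [[0,0,0],0]
    - [[0,0,0],0]
  grip: 1
  grip_force: 40

```text
time_s: 16.15
tool_pos: [0.5201, -0.2215, 0.0976]
tool_rot: [-179.9, 0.0, -8.9]
force: [-0.1, 3.4, 2.7]
grip_width: 0.0137
grasp_force: 40.0
```

Request:
arm_command:
  series:
    - [[0,4,0],0]
    - [[0,10,0],0]
    - [[0,17,0],0]
    - [[0,24,0],0]
    - [[0,30,0],0]

```text
time_s: 16.65
tool_pos: [0.5156, -0.2512, 0.0976]
tool_rot: [-179.8, 0.0, -8.9]
force: [-0.1, 7.3, 5.3]
grip_width: 0.0136
grasp_force: 40.0
```

Request:
arm_command:
  series:
    - [[0,4,0],0]
    - [[0,8,0],0]
    - [[0,11,0],0]
    - [[0,13,0],0]
    - [[0,14,0],0]

```text
time_s: 17.15
tool_pos: [0.5136, -0.2641, 0.0976]
tool_rot: [-179.8, 0.0, -8.9]
force: [0.1, 8.1, 6.7]
grip_width: 0.0138
grasp_force: 40.0
```

Request:
arm_command:
  series:
    - [[0,0,0],0]
    - [[0,0,0],0]
    - [[0,0,0],0]
    - [[0,0,0],0]
    - [[0,0,0],0]

```text
time_s: 17.65
tool_pos: [0.5136, -0.2641, 0.0976]
tool_rot: [-179.8, 0.0, -8.9]
force: [0.1, 8.9, 5.1]
grip_width: 0.0134
grasp_force: 40.0
```

```bash
python3 f.py w11; python3 -c "
import cv2;im=cv2.imread('pics/w11.png');cv2.imwrite('pics/w11c.png',cv2.resize(im[40:300,140:500],None,fx=2.2,fy=2.2))"
```

```text
[ 0.51361861 -0.26406309  0.09764151] [-1.79797807e+02  1.94621943e-02 -8.87279421e+00] 40.00479128211737 [0.10617524 8.91773023 5.11175401]
handle 1453 [[52.1, -229.6], [82.9, -222.8], [93.6, -216.2]] 0.1197 310 338 229 309
red 321 [[118.2, -229.5], [144.3, -224.5], [150.7, -218.1]] 0.028 317 334 109 156
pointer 216 [[100.7, -271.7], [119.6, -223.1], [141.6, -221.7]] 0.0345 323 394 121 180
tcp fixture [  73.3 -222.3]
```

View pics/w11c.png

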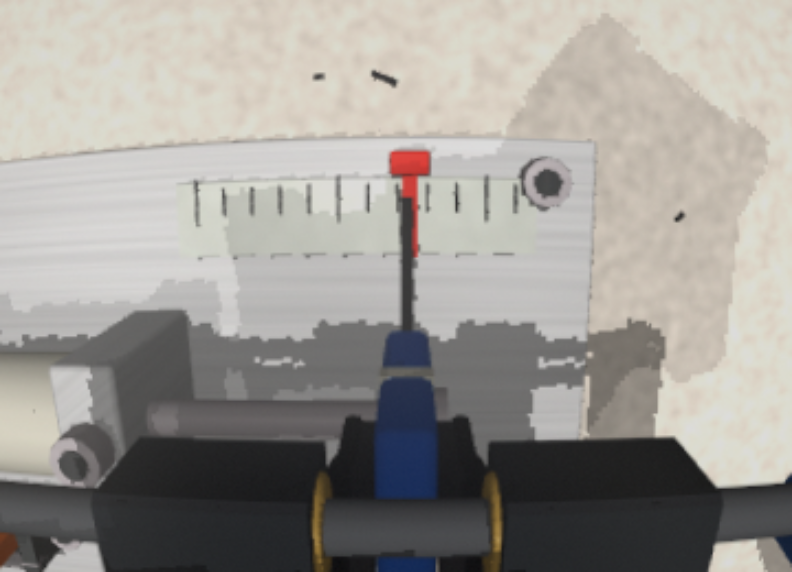

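The pointer (crop 407,260) stands over the red bar (411,220), about 1.3 mm short. I nudge it 1.3 mm, hold, and check the guard once more.

Request:
arm_command:
  series:
    - [[0,0.6,0],0]
    - [[0,1.3,0],0]
    - [[0,1.3,0],0]
    - [[0,1.3,0],0]
    - [[0,1.3,0],0]

```text
time_s: 18.2
tool_pos: [0.5134, -0.2652, 0.0976]
tool_rot: [-179.8, 0.0, -8.9]
force: [-1.2, 7.6, 5.2]
grip_width: 0.0136
grasp_force: 40.0
```

Request:
arm_command:
  series:
    - [[0,0,0],0]
    - [[0,0,0],0]
    - [[0,0,0],0]
    - [[0,0,0],0]
    - [[0,0,0],0]

```text
time_s: 18.7
tool_pos: [0.5134, -0.2652, 0.0976]
tool_rot: [-179.8, 0.0, -8.9]
force: [-0.7, 8.2, 5.6]
grip_width: 0.0139
grasp_force: 40.0
```

```bash
python3 f.py w12
python3 - <<'E'
from h import *
im,d=shot('side','side3');P=cloud('side',d);h=cv2.cvtColor(im,cv2.COLOR_BGR2HSV)
m=(P[...,2]>.098)&(P[...,2]<.115)&(h[...,0]<20)&(h[...,1]>120)&(abs(P[...,0]-.476)<.04)&(abs(P[...,1]+.033)<.08)
print(m.sum(),np.median(P[m],0) if m.any() else '')
E
```

```text
[ 0.51342614 -0.26519094  0.09762036] [-1.79784102e+02  2.65876030e-02 -8.86751677e+00] 40.006977792363614 [-0.70447293  8.22031637  5.62186707]
handle 1455 [[52.2, -230.7], [83.0, -224.0], [93.6, -217.3]] 0.1197 310 338 230 309
red 248 [[136.0, -230.2], [145.7, -223.5], [150.7, -217.8]] 0.0285 316 333 109 131
pointer 210 [[100.6, -267.5], [119.0, -224.2], [141.3, -222.8]] 0.0346 323 392 120 180
tcp fixture [  73.3 -223.5]
102 [ 0.47513726 -0.04395453  0.1048017 ]
```

The pointer is within 1 mm of the mark, the handle is held, and the guard still stands home. I hand in.

```bash
python3 -c "
from cell import env
print(env.sign_off())"
```

```text
the job is handed in; nothing more can be done
None
```

The orange guard stands fully home in its slot and released, and I handed the job in at about 19 s still holding the blue handle, its pointer measured within about 1 mm of the red mark; the sign-off returned no verdict.

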